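# Hold the hand magnifier over the lichen twig

### The job

Pick up the rectangular hand magnifier and, keeping clear of the heaped collecting tray, bring it over the lichen-covered twig that lies among the specimens in the shallow sorting tray. Hold the lens level about 25 mm above the twig, centred on it and with the lens's long side along the twig, so that the whole twig is seen through it. Do not touch the specimens or bump the trays; finish while still holding the magnifier motionless there, with it touching nothing else - do not put it down.

Things in the scene. Friction and masses are not known exactly. Their poses are not given: they have to be found in the camera images.
- magnifier: hand magnifier lying flat on the table: clear lens in a black frame 112 x 60 mm, 12 mm thick, and a straight black handle 20 wide, 16 high, 95 mm long in line with the lens's long side (handle x = -164 to -69 mm, frame -56 to 56); flat underside; 70 to 140 g. Origin: lens centre at the frame's underside; x along the lens, away from the handle, z up. Starts with the handle roughly towards the robot
- lens_centre (a point): the same point as the magnifier's origin: centre of the lens at the level of the frame's underside, same axes
- handle_grip (a point): a good place to grip the magnifier: on the axis of the handle, 85 mm behind the lens centre and 8 mm above the handle's underside, same axes
- twig: the target: a piece of branch 84 mm long, 16 mm high and about 12 mm thick, brown with pale grey-green lichen rosettes and one short side stub reaching 16 mm from its axis; the only long, thin specimen. Loose, lying flat on the floor of the sorting tray. Origin: centre of its underside; x along the twig (either end is as good), z up
- twig_top (a point): the middle of the twig, 16 mm above its underside (its top), axes as the twig's
- bark_chip: bystander: flat loose piece of bark 52 x 36 mm, 12 mm high, in the sorting tray. Origin: centre of its underside
- snail_shell: bystander: loose brown snail shell about 34 mm across, 23 mm high, in the sorting tray. Origin: centre of its underside
- sorting_tray: shallow white plastic tray 250 mm (own x) by 190 mm (own y), walls 32 mm high, floor and walls 4 mm thick, standing loose on the table, 0.6 kg; the three specimens lie side by side across its y, which is which varies. Origin: centre of its underside, z up
- collecting_tray: deep white plastic tray 280 mm (own x) by 170 mm (own y), walls 80 mm high, heaped with lichen-grown sticks, the highest (a thick branch) reaching 110 mm above the table; stands between magnifier and sorting tray (either may be on the left), 1.2 kg. Origin: centre of its underside, z up

How it is judged:
By the outcome, as a careful person would: the job done as asked, in the order asked, and still so for the second after the job is handed in, while the arm keeps its last pose, push and grip.
It also fails if it takes over 45 s, if anything falls off the work surface, if the arm or the gripper's body presses on something with over 40 N, if the wrist force passes 120 N, or if a joint passes its speed limit or range.

### The arm

A 6-joint arm with a two-finger parallel gripper is mounted at the origin on the work surface. World frame = base frame: x ahead of the robot, y to its left, z up, the work surface at z = 0. Lengths are in m, angles in rad, forces in N, time in s.
With the tool pointing down it reaches from about 0.3 to 0.775 m from the base axis. Payload 14.6 kg.
Tool frame: the origin (TCP) lies on the front face of the gripper's body, between the roots of the fingers; the fingertips stand 97 mm ahead of it and the grasp point (between the pads) lies 78 mm ahead of it; z points along the fingers, y is the direction in which the jaws open and shut (so a half turn about z gives the same grasp; the last joint's range is limited). The gripper opens to 94 mm and grips with 3 to 60 N. Pads are 16 mm wide; open, the fingers measure 119 mm over their backs; the gripper's body (75 mm by 177 mm) begins 78 mm behind the grasp point.
Start: joints at [-1.4, 0.3, 1.521, -0, 1.321, -0.067], TCP at [0.13, -0.535, 0.303] pointing down, gripper open.
Joint ranges: [-3.03, 3.03], [-0.79, 2.21], [0.23, 2.52], [-1.04, 4.18], [0, 3.07], [-2.55, 2.55]. Speed limits (rad/s): [2.22, 2.22, 2.57, 3.14, 3.14, 3.14].

### API

Orientations are given as [roll, pitch, yaw] about the fixed x, y, z axes, in that order (R = Rz(yaw) Ry(pitch) Rx(roll)).
In Python, from station import ctrl gives the robot as it stands. The module is installed in compiled form; this text tells all that it offers.
- The arm moves only by the shell command python3 -m pendant 'ROWS' [FORCE]. ROWS is JSON, a list of rows, each an object of numbers: "rx", "ry", "rz": the turn, a rotation vector about the tool's x, y, z each as a share of 4 degrees, from -1 to 1; "tx", "ty", "tz": the shift along the tool's x, y, z each as a share of 0.04 m, from -1 to 1; "grip": the gripper command: -1 is fully open, 1 is shut, values between are in proportion. A call has 1 to 8 rows; each row shifts and turns the pose as measured when the row begins, along the tool's axes as they then stand; what a row does not reach is not made up. A row lasts 1/12 s, in which the tool goes at most 41.7 mm and 7.16 degrees, less where a joint would pass 70% of its speed; a pose out of reach is approached as far as the arm can. A call with a number of a shift or a turn outside -1 to 1 is refused whole. A call with a gripper value outside its range is refused whole. The fingers move at their own pace and stop on an object; FORCE is the grip in N (left out, the last holds). Time passes only in rows, so rows that do not move let the fingers close. It gives the time, the measured TCP pose, the force and the opening at its end, in the units of the state.
- ctrl.get_obs(): the state, without advancing time (a new reading comes with each control period).
- ctrl.camera(name): name is "scene" or "top"; returns a dict with "pixels" (420x560x3 uint8, blue, green, red), "fx", "fy", "cx", "cy" (pixels), "world_from_camera" (4x4, takes a point from camera to world coordinates). Camera axes: x right, y up, looking along -z (the intrinsics and any distortion apply to the point x, -y, -z); pixel columns grow to the right and rows downward; lengths in m; the calibration is good to about 2 mm. A picture is of the moment at which its call begins. There is no depth.
- ctrl.hand_in(): hands the job in, once; it reports no verdict.
The state is a dict: "time_s": time; "qpos": joint angles; "joint_vel": joint speeds; "tau": joint torques, N m; "ee_pos": TCP position; "eef_rot": TCP orientation; "force": force on the tool from outside, world axes, zero at the start; "moment": the same for the moment, N m; "grip_width": finger opening in m.
Only numpy, scipy, OpenCV 4.12 (cv2) and the standard library are available. Lean on these libraries where they do the work, as an engineer would, in place of code of your own. Each camera call takes 0.05 s, during which the arm holds its last target.

## Working session

There is one attempt and no reset: what is moved stays moved. The work goes in short steps, Python scripts to look and compute and a shell command to move; the robot and the scene stay as the last step left them, time stands still between calls to the robot, and variables do not carry over. Pictures are saved under pics/ and viewed, and the job is handed in when it is done.

```bash
mkdir -p pics; python3 - <<'E'
from station import ctrl
import cv2
o=ctrl.get_obs();print(o)
for n in("scene","top"):
    c=ctrl.camera(n);cv2.imwrite(f"pics/{n}0.png",c["pixels"]);print(n,{k:v for k,v in c.items() if k!="pixels"})
E
```

```text
{'time_s': 0.0, 'qpos': array([-1.39960076e+00,  3.00466510e-01,  1.52157769e+00, -3.39284609e-05,
        1.32066541e+00, -6.65787830e-02]), 'joint_vel': array([ 2.74772729e-04, -4.19207403e-04,  1.57617422e-04,  6.52164200e-04,
       -2.91256250e-05,  6.06480297e-04]), 'tau': array([-6.83892358e-04, -5.31811023e+01, -3.52735233e+01,  7.07709999e-02,
        2.44297413e-02, -7.29251701e-05]), 'ee_pos': array([ 0.12952538, -0.53438224,  0.30209021]), 'eef_rot': array([-3.14047598e+00, -4.15205861e-05,  2.37782741e-01]), 'force': array([ 0.55277347, -0.36166285,  0.78829574]), 'moment': array([-0.01343108, -0.01334833,  0.0281133 ]), 'grip_width': 0.09407060830798293}
scene {'fx': 388.33104649867084, 'fy': 388.33104649867084, 'cx': 281.11879084485133, 'cy': 218.89413135933154, 'world_from_camera': array([[ 0.87637926, -0.36043244,  0.3194493 ,  0.79155522],
       [ 0.48126295,  0.68096343, -0.55197353, -0.4495859 ],
       [-0.01858412,  0.63747726,  0.77024501,  0.69172341],
       [ 0.        ,  0.        ,  0.        ,  1.        ]])}
top {'fx': 481.5446841757372, 'fy': 481.5446841757372, 'cx': 275.28887804345266, 'cy': 207.3065918350821, 'world_from_camera': array([[-0.01309774,  0.99656083, -0.08182272,  0.44321794],
       [-0.9997799 , -0.01439329, -0.01526386, -0.00547376],
       [-0.01638906,  0.08160479,  0.99653001,  1.05396426],
       [ 0.        ,  0.        ,  0.        ,  1.        ]])}
```

View pics/scene0.png

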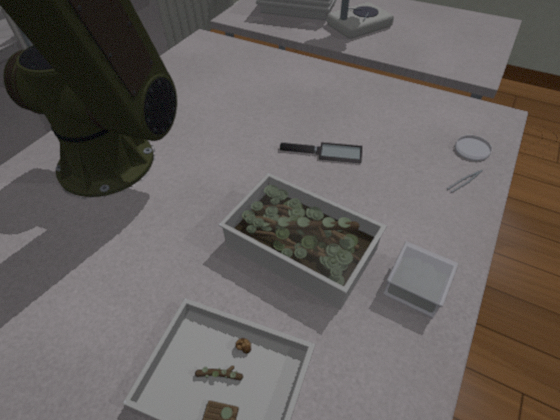

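View pics/top0.png

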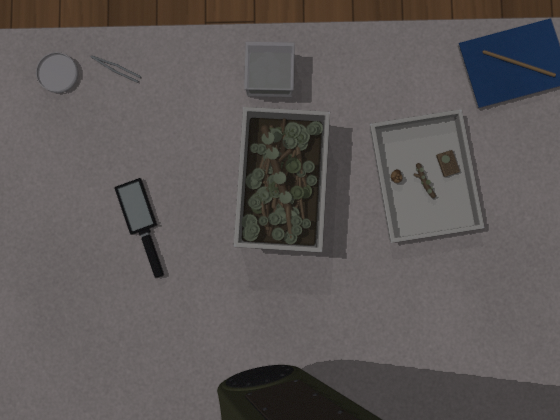

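The top view shows the magnifier on the left: lens at about (135,207), handle running to (157,275). The collecting tray is in the middle (283,180). The sorting tray is on the right, with the twig at (426,181), the shell at (397,176) and the bark at (448,163). I'll look closer.

```bash
cat > h.py <<'E'
import numpy as np,cv2
from station import ctrl
def ray(c,p):
    T=c["world_from_camera"];d=T[:3,:3]@np.array([(p[0]-c["cx"])/c["fx"],-(p[1]-c["cy"])/c["fy"],-1.]);return T[:3,3],d/np.linalg.norm(d)
def onz(c,p,z):
    o,d=ray(c,p);return o+d*(z-o[2])/d[2]
def tri(c1,p1,c2,p2):
    o1,d1=ray(c1,p1);o2,d2=ray(c2,p2)
    A=np.stack([d1,-d2],1);s=np.linalg.lstsq(A,o2-o1,rcond=None)[0]
    a=o1+s[0]*d1;b=o2+s[1]*d2;return (a+b)/2,np.linalg.norm(a-b)
def proj(c,P):
    T=c["world_from_camera"];q=T[:3,:3].T@(np.asarray(P)-T[:3,3]);return np.array([c["cx"]+c["fx"]*q[0]/-q[2],c["cy"]-c["fy"]*q[1]/-q[2]])
E
python3 - <<'E'
import cv2,numpy as np
t=cv2.imread("pics/top0.png");s=cv2.imread("pics/scene0.png")
def crop(im,x,y,w,h,k):return cv2.resize(cv2.convertScaleAbs(im[y:y+h,x:x+w],alpha=1.6),None,fx=k,fy=k,interpolation=cv2.INTER_CUBIC)
a=np.hstack([crop(t,100,170,80,120,5),crop(t,365,105,80+40,120,3)[:,:].repeat(1,0) if 0 else crop(t,380,130,80,120,5)])
cv2.imwrite("pics/c1.png",a)
b=np.vstack([crop(s,270,130,100,45,6),crop(s,180,330,100,50+45,6)[:300]])
cv2.imwrite("pics/c2.png",b)
E
```

```text
(no output)
```

View pics/c1.png

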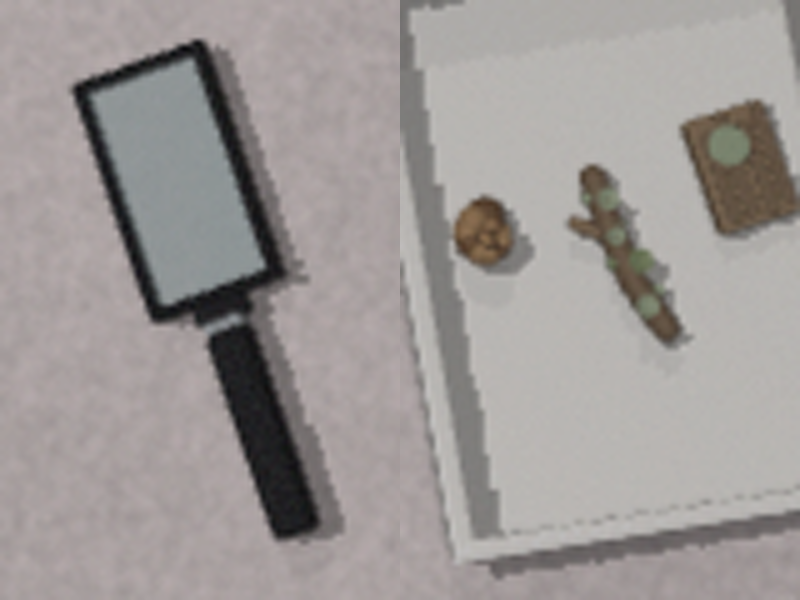

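View pics/c2.png

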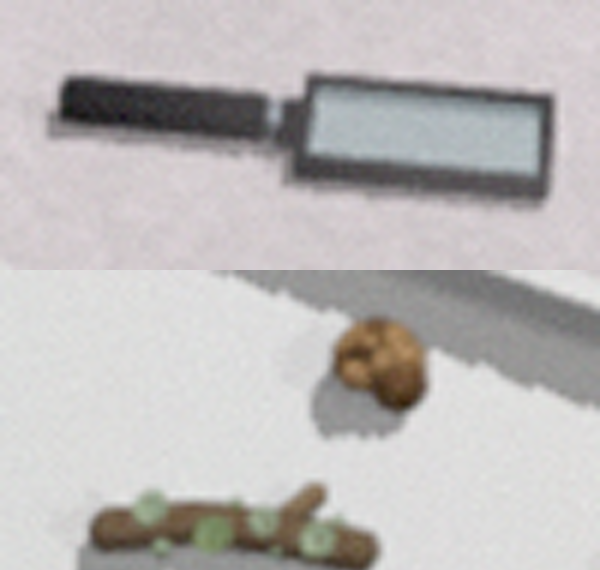

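```bash
cat > m.py <<'E'
from h import *
t=ctrl.camera("top");s=ctrl.camera("scene")
def comps(c,x0,y0,x1,y1,mask,n,amin=20):
    m=np.zeros(mask.shape,np.uint8);m[y0:y1,x0:x1]=mask[y0:y1,x0:x1]*255
    cs,_=cv2.findContours(m,cv2.RETR_EXTERNAL,cv2.CHAIN_APPROX_NONE)
    return sorted([k for k in cs if cv2.contourArea(k)>amin],key=cv2.contourArea)[::-1][:n]
dark=lambda c,th:cv2.cvtColor(c["pixels"],cv2.COLOR_BGR2GRAY)<th
for c,b,nm,th in((t,(100,170,180,290),"top",40),(s,(270,130,370,175),"scene",70)):
    for k in comps(c,*b,dark(c,th),2):
        r=cv2.minAreaRect(k);bx=cv2.boxPoints(r)
        print(nm,cv2.contourArea(k),r)
        if nm=="top":print([onz(c,p,.014).round(4) for p in bx])
        else: print(bx.round(1).tolist())
for c,b,nm in((t,(412,155,440,203),"top"),(s,(190,360,248,385),"scene")):
    hsv=cv2.cvtColor(c["pixels"],cv2.COLOR_BGR2HSV)
    for k in comps(c,*b,hsv[...,1]>60,1):
        r=cv2.minAreaRect(k);print(nm,"twig",cv2.contourArea(k),r,cv2.boxPoints(r).round(1).tolist())
        if nm=="top":
            P=np.array([onz(c,p,.012)[:2] for p in k[:,0]]);print(cv2.minAreaRect(P.astype(np.float32)*1000))
E
python3 m.py
```

```text
top 1383.0 ((136.0500030517578, 207.64999389648438), (54.39117431640625, 28.144268035888672), 71.56505584716797)
[array([0.5798, 0.3624, 0.014 ]), array([0.5985, 0.3039, 0.014 ]), array([0.4851, 0.2653, 0.014 ]), array([0.4666, 0.3233, 0.014 ])]
top 367.0 ((152.29998779296875, 255.89999389648438), (43.639434814453125, 9.486832618713379), 71.56504821777344)
[array([0.4689, 0.3024, 0.014 ]), array([0.4752, 0.2829, 0.014 ]), array([0.3858, 0.2524, 0.014 ]), array([0.3796, 0.2717, 0.014 ])]
scene 923.5 ((320.148193359375, 150.7954864501953), (82.29813385009766, 17.23929214477539), 4.969740867614746)
[[278.3999938964844, 155.8000030517578], [279.8999938964844, 138.60000610351562], [361.8999938964844, 145.8000030517578], [360.3999938964844, 162.89999389648438]]
top twig 71.0 ((423.2026062011719, 179.61337280273438), (21.58376121520996, 7.743326663970947), 52.4314079284668) [[413.6000061035156, 173.39999389648438], [419.70001220703125, 168.6999969482422], [432.8999938964844, 185.8000030517578], [426.70001220703125, 190.5]]
((584.5112915039062, -311.3348388671875), (46.5567512512207, 17.003215789794922), 35.53050231933594)
scene twig 142.5 ((214.83447265625, 373.3429870605469), (10.574132919311523, 37.79814147949219), 83.2901611328125) [[195.39999389648438, 370.29998779296875], [233.0, 365.8999938964844], [234.1999969482422, 376.3999938964844], [196.6999969482422, 380.79998779296875]]
```

```bash
cat > m2.py <<'E'
from h import *
t=ctrl.camera("top");s=ctrl.camera("scene")
for n,a,b in [("tail +y top",(155,277.6),(280.8,143.2)),("frame nearL",(131,234.4),(321.5,142.6)),("frame farL",(115,187.6),(362.2,146.2)),
 ("twig tip up",(418.4,163.2),(242.8,376)),("twig tip low",(434.4,198.2),(195.5,372.5)),("stub",(414.5,174.5),(233.5,366.3))]:
    P,e=tri(t,a,s,b);print(n,P.round(4),round(e,4))
hsv=cv2.cvtColor(t["pixels"],cv2.COLOR_BGR2HSV)
for th in(30,40):
    m=np.zeros(hsv.shape[:2],np.uint8);m[155:203,410:440]=(hsv[155:203,410:440,1]>th)*255
    k=max(cv2.findContours(m,0,1)[0],key=cv2.contourArea)
    P=np.array([onz(t,p,.012)[:2] for p in k[:,0]])*1000
    # axis without stub: min area rect of opened mask
    l=cv2.fitLine(P.astype(np.float32),cv2.DIST_HUBER,0,.01,.01).ravel();print(th,cv2.contourArea(k),cv2.minAreaRect(P.astype(np.float32)),l,np.degrees(np.arctan2(l[1],l[0])))
for n,a in [("tips",(418.4,163.2)),("tips",(434.4,198.2))]:print(n,onz(t,a,.012))
# tray rim corners: view
im=cv2.convertScaleAbs(t["pixels"][100:260,225:500],alpha=1.5);cv2.imwrite("pics/c3.png",cv2.resize(im,None,fx=2.9,fy=2.9))
E
python3 m2.py
```

```text
tail +y top [0.3803 0.2718 0.011 ] 0.0005
frame nearL [0.4752 0.3261 0.0091] 0.0019
frame farL [0.5783 0.3625 0.0093] 0.0018
twig tip up [ 0.6202 -0.2999  0.0184] 0.0018
twig tip low [ 0.5442 -0.3327  0.0134] 0.0022
stub [ 0.5962 -0.2923  0.013 ] 0.0011
30 197.0 ((581.5533447265625, -312.3659973144531), (82.0119857788086, 23.553741455078125), 28.230188369750977) [ 8.8952261e-01  4.5689112e-01  5.8457922e+02 -3.1345642e+02] 27.186678
40 156.5 ((580.9728393554688, -312.0338439941406), (81.2031021118164, 23.265413284301758), 27.110837936401367) [ 8.9343148e-01  4.4919950e-01  5.8263916e+02 -3.1494135e+02] 26.692335
tips [ 0.62060524 -0.3023412   0.012     ]
tips [ 0.54356164 -0.33392911  0.012     ]
```

View pics/c3.png

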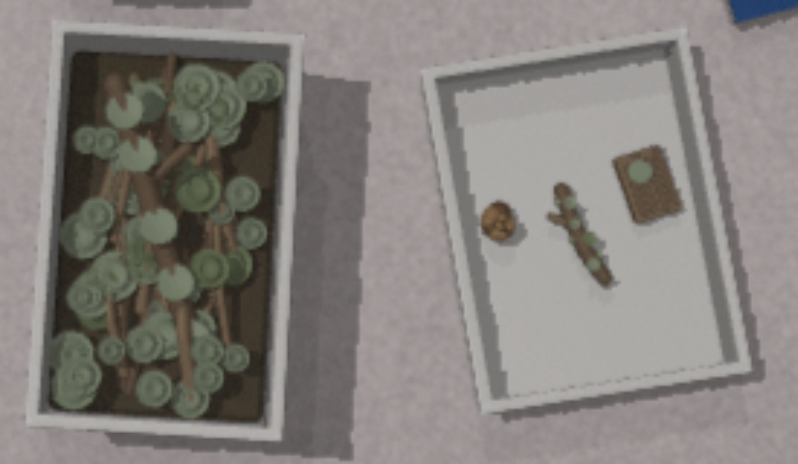

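Lens centre is about (0.533, 0.314) with yaw 18.9°, so the grip is at about (0.452, 0.286). The twig centre is about (0.582, -0.317) with yaw of roughly 22–23°. The triangulated heights fit the text: the frame top is at 9–11 mm and the twig is centred at about 13–18 mm. Next I move over to the handle.

```bash
python3 -m pendant '[{"rz":-0.66,"tx":0.5,"grip":-1},{"rz":-0.66,"tx":0.8,"ty":-0.5,"grip":-1},{"tx":0.8,"ty":-0.55,"grip":-1},{"tx":0.8,"ty":-0.55,"grip":-1},{"tx":0.8,"ty":-0.55,"grip":-1},{"tx":0.8,"ty":-0.55,"grip":-1},{"tx":0.7,"ty":-0.65,"grip":-1},{"tx":0.7,"ty":-0.65,"grip":-1}]'
python3 -m pendant '[{"tx":0.6,"ty":-0.75,"grip":-1},{"tx":0.6,"ty":-0.75,"grip":-1},{"tx":0.6,"ty":-0.75,"grip":-1},{"tx":0.6,"ty":-0.75,"grip":-1},{"tx":0.6,"ty":-0.75,"grip":-1},{"tx":0.6,"ty":-0.75,"grip":-1},{"tx":0.6,"ty":-0.75,"grip":-1},{"tx":0,"ty":0,"grip":-1}]'
cat > d.py <<'E'
import sys
from h import *
from scipy.spatial.transform import Rotation as R
x,y,z,yaw=map(float,sys.argv[1:])
o=ctrl.get_obs();M=R.from_euler("xyz",o["eef_rot"])
d=M.inv().apply(np.array([x,y,z])-o["ee_pos"])/.04
G=R.from_euler("xyz",[np.pi,0,np.radians(yaw)])
r=np.degrees((M.inv()*G).as_rotvec())/4
print("t",o["time_s"],"pos",o["ee_pos"].round(4),"rot",np.degrees(o["eef_rot"]).round(2),"F",o["force"].round(2),"M",o["moment"].round(2),"w",round(o["grip_width"],4));print("T",d.round(2),"R",r.round(2),"q6",o["qpos"].round(2))
E
python3 d.py .4522 .2859 .2 18.9
```

```text
t 0.3 pos [ 0.1295 -0.5345  0.3025] rot [-179.98   -0.     13.63] F [ 0.19  1.09 -0.2 ] M [ 0.01 -0.   -0.02] w 0.0936
T [ 12.67 -18.03   2.57] R [-0.   -0.   -1.32] q6 [-1.4   0.3   1.52 -0.    1.32 -0.07]$[0]: bad value
$[0]: bad value
```

```bash
python3 -m pendant '[{"rx":0,"ry":0,"rz":-0.66,"tx":0.5,"ty":0,"tz":0,"grip":-1}]'; python3 -m pendant --help | head -20
```

```text
time_s: 0.38
ee_pos: [0.1473, -0.5302, 0.3024]
eef_rot: [-3.141, 0.0, 0.281]
force: [0.4, -0.2, 0.0]
grip_width: 0.0937invalid input: not JSON, or not a number
```

All keys are required in each row.

```bash
python3 -m pendant '[{"rx":0,"ry":0,"rz":-0.66,"tx":0.8,"ty":-0.5,"tz":0,"grip":-1},{"rx":0,"ry":0,"rz":0,"tx":0.8,"ty":-0.55,"tz":0,"grip":-1},{"rx":0,"ry":0,"rz":0,"tx":0.8,"ty":-0.55,"tz":0,"grip":-1},{"rx":0,"ry":0,"rz":0,"tx":0.8,"ty":-0.55,"tz":0,"grip":-1},{"rx":0,"ry":0,"rz":0,"tx":0.7,"ty":-0.65,"tz":0,"grip":-1},{"rx":0,"ry":0,"rz":0,"tx":0.7,"ty":-0.65,"tz":0,"grip":-1},{"rx":0,"ry":0,"rz":0,"tx":0.6,"ty":-0.75,"tz":0,"grip":-1},{"rx":0,"ry":0,"rz":0,"tx":0.6,"ty":-0.75,"tz":0,"grip":-1}]'; python3 d.py .4522 .2859 .2 18.9
```

```text
time_s: 1.05
ee_pos: [0.3084, -0.2613, 0.3006]
eef_rot: [-3.14, 0.0, 0.326]
force: [0.6, 0.8, 1.1]
grip_width: 0.0937
t 1.05 pos [ 0.3084 -0.2613  0.3006] rot [-1.7991e+02  1.0000e-02  1.8650e+01] F [0.63 0.82 1.06] M [ 0.   -0.04  0.07] w 0.0937
T [  7.78 -11.81   2.53] R [-0.02  0.   -0.06] q6 [-0.79 -0.03  1.9   0.    1.27  0.45]
```

```bash
python3 -m pendant '[{"rx":0,"ry":0,"rz":0,"tx":0.55,"ty":-0.8,"tz":0,"grip":-1},{"rx":0,"ry":0,"rz":0,"tx":0.55,"ty":-0.8,"tz":0,"grip":-1},{"rx":0,"ry":0,"rz":0,"tx":0.55,"ty":-0.8,"tz":0,"grip":-1},{"rx":0,"ry":0,"rz":0,"tx":0.55,"ty":-0.8,"tz":0,"grip":-1},{"rx":0,"ry":0,"rz":0,"tx":0.55,"ty":-0.8,"tz":0,"grip":-1},{"rx":0,"ry":0,"rz":0,"tx":0.55,"ty":-0.8,"tz":0,"grip":-1},{"rx":0,"ry":0,"rz":0,"tx":0.55,"ty":-0.8,"tz":0,"grip":-1},{"rx":0,"ry":0,"rz":0,"tx":0.55,"ty":-0.8,"tz":0,"grip":-1}]'; python3 d.py .4522 .2859 .2 18.9
```

```text
time_s: 1.72
ee_pos: [0.3933, 0.0531, 0.3026]
eef_rot: [3.14, -0.005, 0.324]
force: [1.1, -0.5, -0.0]
grip_width: 0.0941
t 1.7167 pos [0.3933 0.0531 0.3026] rot [179.91  -0.27  18.54] F [ 1.14 -0.54 -0.03] M [-0.07 -0.02 -0.01] w 0.0941
T [ 3.24 -5.05  2.57] R [ 0.02 -0.07 -0.09] q6 [ 0.04 -0.05  1.92 -0.    1.27  1.29]
```

```bash
python3 -m pendant '[{"rx":0,"ry":0,"rz":0,"tx":0.5,"ty":-0.8,"tz":0,"grip":-1},{"rx":0,"ry":0,"rz":0,"tx":0.5,"ty":-0.8,"tz":0,"grip":-1},{"rx":0,"ry":0,"rz":0,"tx":0.5,"ty":-0.8,"tz":0,"grip":-1},{"rx":0,"ry":0,"rz":0,"tx":0.5,"ty":-0.8,"tz":0.3,"grip":-1},{"rx":0,"ry":0,"rz":0,"tx":0.5,"ty":-0.8,"tz":0.5,"grip":-1},{"rx":0,"ry":0,"rz":0,"tx":0.4,"ty":-0.5,"tz":0.7,"grip":-1},{"rx":0,"ry":0,"rz":0,"tx":0.2,"ty":-0.3,"tz":0.5,"grip":-1},{"rx":0,"ry":0,"rz":0,"tx":0,"ty":0,"tz":0,"grip":-1}]'; python3 d.py .4522 .2859 .2 18.9
python3 - <<'E'
from h import *
t=ctrl.camera("top");s=ctrl.camera("scene")
cv2.imwrite("pics/t1.png",t["pixels"])
a=cv2.convertScaleAbs(s["pixels"][80:200,240:400],alpha=1.3);cv2.imwrite("pics/s1.png",cv2.resize(a,None,fx=5,fy=5))
E
```

```text
time_s: 2.38
ee_pos: [0.4499, 0.2919, 0.2224]
eef_rot: [3.14, -0.012, 0.331]
force: [-0.6, -0.1, -0.0]
grip_width: 0.0939
t 2.3833 pos [0.4499 0.2919 0.2224] rot [179.93  -0.67  18.98] F [-0.56 -0.08 -0.05] M [-0.01 -0.02 -0.03] w 0.0939
T [-0.    0.16  0.56] R [ 0.02 -0.17  0.02] q6 [ 0.51  0.35  1.66 -0.    1.13  1.75]
```

View pics/s1.png

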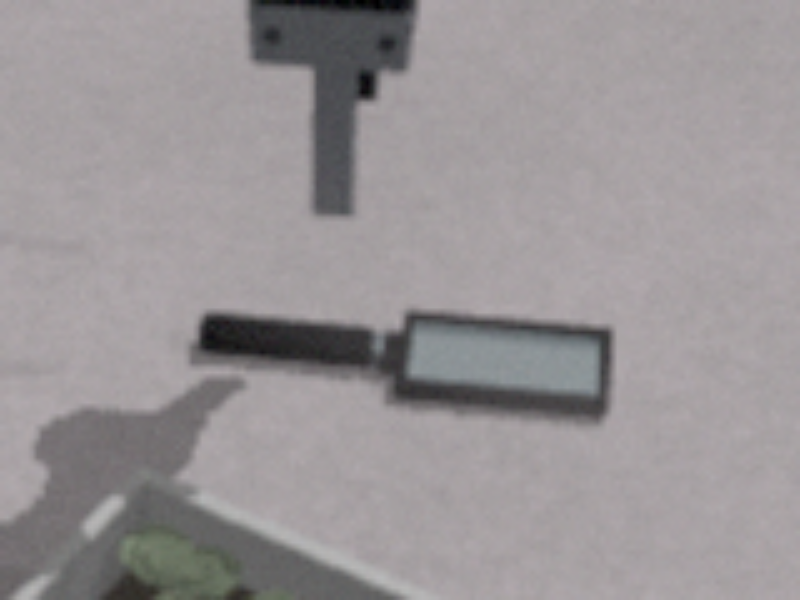

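The gripper stands above the front part of the handle and is aligned. I'll descend with small corrections.

```bash
python3 -m pendant '[{"rx":0,"ry":-0.17,"rz":0,"tx":0,"ty":0.16,"tz":0.5,"grip":-1},{"rx":0,"ry":0,"rz":0,"tx":0,"ty":0,"tz":0.6,"grip":-1},{"rx":0,"ry":0,"rz":0,"tx":0,"ty":0,"tz":0.6,"grip":-1},{"rx":0,"ry":0,"rz":0,"tx":0,"ty":0,"tz":0,"grip":-1}]' 30; python3 d.py .4522 .2859 .1 18.9
```

```text
time_s: 2.82
ee_pos: [0.4551, 0.2811, 0.1634]
eef_rot: [-3.141, -0.013, 0.327]
force: [-0.6, -0.8, -0.7]
grip_width: 0.0939
t 2.8167 pos [0.4551 0.2811 0.1634] rot [-179.98   -0.76   18.74] F [-0.56 -0.77 -0.74] M [-0.06  0.05 -0.  ] w 0.0939
T [-0.05 -0.14  1.58] R [-0.01 -0.19 -0.04] q6 [ 0.49  0.42  1.71 -0.    1.    1.73]
```

```bash
python3 -m pendant '[{"rx":0,"ry":-0.2,"rz":0,"tx":0,"ty":-0.12,"tz":0.5,"grip":-1},{"rx":0,"ry":-0.1,"rz":0,"tx":0,"ty":0,"tz":0.5,"grip":-1},{"rx":0,"ry":0,"rz":0,"tx":0,"ty":0,"tz":0.1,"grip":-1},{"rx":0,"ry":0,"rz":0,"tx":0,"ty":0,"tz":0,"grip":-1}]' 30; python3 d.py .4522 .2859 .1 18.9
```

```text
time_s: 3.15
ee_pos: [0.4568, 0.2838, 0.1272]
eef_rot: [-3.14, -0.001, 0.323]
force: [-0.0, -0.4, 1.3]
grip_width: 0.0939
t 3.15 pos [0.4568 0.2838 0.1272] rot [-1.799e+02 -6.000e-02  1.851e+01] F [-0.04 -0.45  1.3 ] M [ 0.03 -0.02  0.02] w 0.0939
T [-0.09 -0.09  0.68] R [-0.02 -0.01 -0.1 ] q6 [0.49 0.49 1.71 0.   0.94 1.73]
```

```bash
python3 -m pendant '[{"rx":0,"ry":0,"rz":-0.1,"tx":-0.09,"ty":-0.09,"tz":0.4,"grip":-1},{"rx":0,"ry":0,"rz":0,"tx":0,"ty":0,"tz":0.2,"grip":-1},{"rx":0,"ry":0,"rz":0,"tx":0,"ty":0,"tz":0,"grip":-1}]' 30; python3 d.py .4522 .2859 .1 18.9
```

```text
time_s: 3.4
ee_pos: [0.4546, 0.286, 0.1091]
eef_rot: [-3.139, -0.009, 0.329]
force: [-0.4, -1.1, 0.4]
grip_width: 0.0943
t 3.4 pos [0.4546 0.286  0.1091] rot [-179.83   -0.53   18.83] F [-0.38 -1.12  0.37] M [-0.02  0.   -0.05] w 0.0943
T [-0.06 -0.02  0.23] R [-0.04 -0.13 -0.02] q6 [0.49 0.51 1.73 0.   0.9  1.73]
```

```bash
python3 -m pendant '[{"rx":0,"ry":-0.15,"rz":0,"tx":-0.05,"ty":0,"tz":0.2,"grip":-1},{"rx":0,"ry":0,"rz":0,"tx":0,"ty":0,"tz":0.05,"grip":-1},{"rx":0,"ry":0,"rz":0,"tx":0,"ty":0,"tz":0,"grip":-1}]' 30; python3 d.py .4522 .2859 .1 18.9
python3 - <<'E'
from h import *
s=ctrl.camera("scene")
a=cv2.convertScaleAbs(s["pixels"][80:200,240:400],alpha=1.3);cv2.imwrite("pics/s2.png",cv2.resize(a,None,fx=5,fy=5))
E
```

```text
time_s: 3.65
ee_pos: [0.454, 0.2854, 0.1017]
eef_rot: [-3.138, -0.002, 0.328]
force: [-0.0, -0.2, 0.5]
grip_width: 0.0935
t 3.65 pos [0.454  0.2854 0.1017] rot [-1.798e+02 -1.000e-01  1.879e+01] F [-0.03 -0.25  0.52] M [ 0.06  0.   -0.03] w 0.0935
T [-0.04 -0.03  0.04] R [-0.05 -0.03 -0.03] q6 [0.49 0.52 1.73 0.   0.89 1.73]
```

View pics/s2.png

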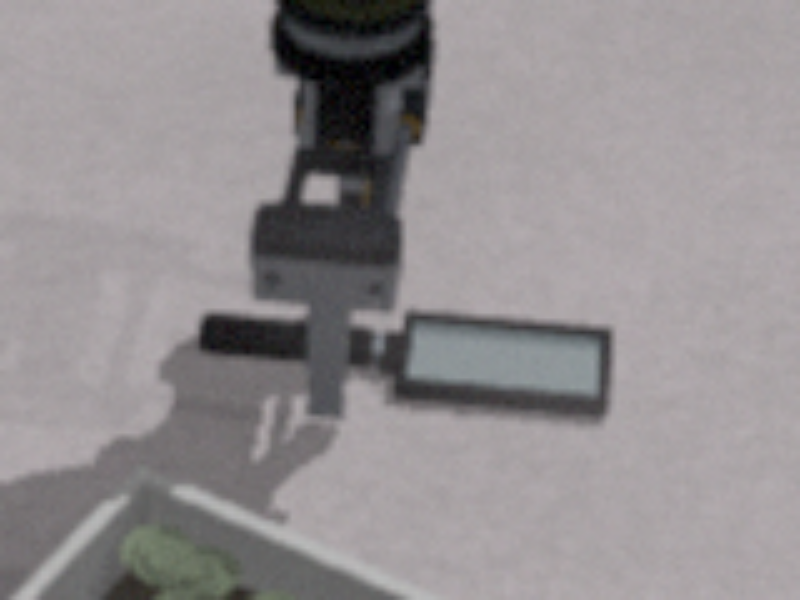

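The fingers straddle the handle at crop (325,360), a little behind its front end. I'll go down 2 mm and close.

```bash
python3 -m pendant '[{"rx":0.05,"ry":0,"rz":0,"tx":-0.03,"ty":-0.02,"tz":0.06,"grip":-1},{"rx":0,"ry":0,"rz":0,"tx":0,"ty":0,"tz":0,"grip":0},{"rx":0,"ry":0,"rz":0,"tx":0,"ty":0,"tz":0,"grip":1},{"rx":0,"ry":0,"rz":0,"tx":0,"ty":0,"tz":0,"grip":1},{"rx":0,"ry":0,"rz":0,"tx":0,"ty":0,"tz":0,"grip":1},{"rx":0,"ry":0,"rz":0,"tx":0,"ty":0,"tz":0,"grip":1},{"rx":0,"ry":0,"rz":0,"tx":0,"ty":0,"tz":0,"grip":1},{"rx":0,"ry":0,"rz":0,"tx":0,"ty":0,"tz":0,"grip":1}]' 45; python3 d.py .4522 .2859 .1 18.9
```

```text
time_s: 4.37
ee_pos: [0.4528, 0.286, 0.1001]
eef_rot: [-3.134, -0.003, 0.328]
force: [-0.2, -1.2, -0.0]
grip_width: 0.0505
t 4.3667 pos [0.4528 0.286  0.1001] rot [-1.7957e+02 -1.7000e-01  1.8790e+01] F [-0.23 -1.22 -0.03] M [ 0.03 -0.02 -0.  ] w 0.0505
T [-0.02 -0.    0.  ] R [-0.11 -0.04 -0.03] q6 [0.49 0.53 1.73 0.01 0.88 1.73]
```

```bash
python3 -m pendant '[{"rx":-0.11,"ry":-0.03,"rz":0,"tx":0,"ty":0,"tz":0,"grip":1},{"rx":0,"ry":0,"rz":0,"tx":0,"ty":0,"tz":0,"grip":1},{"rx":0,"ry":0,"rz":0,"tx":0,"ty":0,"tz":0,"grip":1},{"rx":0,"ry":0,"rz":0,"tx":0,"ty":0,"tz":0,"grip":1},{"rx":0,"ry":0,"rz":0,"tx":0,"ty":0,"tz":0,"grip":1},{"rx":0,"ry":0,"rz":0,"tx":0,"ty":0,"tz":0,"grip":1}]' 45; python3 d.py .4522 .2859 .1 18.9
```

```text
time_s: 4.87
ee_pos: [0.4529, 0.2861, 0.1002]
eef_rot: [3.141, -0.001, 0.328]
force: [0.6, -0.3, -0.2]
grip_width: 0.019
t 4.8667 pos [0.4529 0.2861 0.1002] rot [ 1.7994e+02 -4.0000e-02  1.8790e+01] F [ 0.6  -0.3  -0.19] M [-0.07  0.03  0.  ] w 0.019
T [-0.02 -0.    0.  ] R [ 0.01 -0.01 -0.03] q6 [ 0.5   0.53  1.73 -0.    0.89  1.74]
```

Gripped at 19–20 mm, which matches the handle width. Now lift.

```bash
python3 -m pendant '[{"rx":0,"ry":0,"rz":0,"tx":0,"ty":0,"tz":0,"grip":1},{"rx":0,"ry":0,"rz":0,"tx":0,"ty":0,"tz":-0.2,"grip":1},{"rx":0,"ry":0,"rz":0,"tx":0,"ty":0,"tz":-0.4,"grip":1},{"rx":0,"ry":0,"rz":0,"tx":0,"ty":0,"tz":-0.6,"grip":1},{"rx":0,"ry":0,"rz":0,"tx":0,"ty":0,"tz":-0.6,"grip":1},{"rx":0,"ry":0,"rz":0,"tx":0,"ty":0,"tz":-0.6,"grip":1},{"rx":0,"ry":0,"rz":0,"tx":0,"ty":0,"tz":-0.4,"grip":1},{"rx":0,"ry":0,"rz":0,"tx":0,"ty":0,"tz":0,"grip":1}]' 45; python3 d.py .4522 .2859 .3 18.9
python3 - <<'E'
from h import *
s=ctrl.camera("scene");t=ctrl.camera("top")
a=cv2.convertScaleAbs(s["pixels"][40:160,240:400],alpha=1.3);cv2.imwrite("pics/s3.png",cv2.resize(a,None,fx=5,fy=5))
a=cv2.convertScaleAbs(t["pixels"][170:290,60:220],alpha=1.5);cv2.imwrite("pics/t3.png",cv2.resize(a,None,fx=5,fy=5))
E
```

```text
time_s: 5.53
ee_pos: [0.4519, 0.2855, 0.2187]
eef_rot: [3.14, 0.003, 0.328]
force: [-1.2, 0.1, -0.1]
grip_width: 0.0197
t 5.5333 pos [0.4519 0.2855 0.2187] rot [179.91   0.18  18.79] F [-1.18  0.1  -0.07] M [ 0.04 -0.03  0.02] w 0.0197
T [ 0.   -0.   -2.03] R [ 0.02  0.04 -0.03] q6 [ 0.5   0.35  1.66 -0.    1.13  1.74]
```

View pics/s3.png

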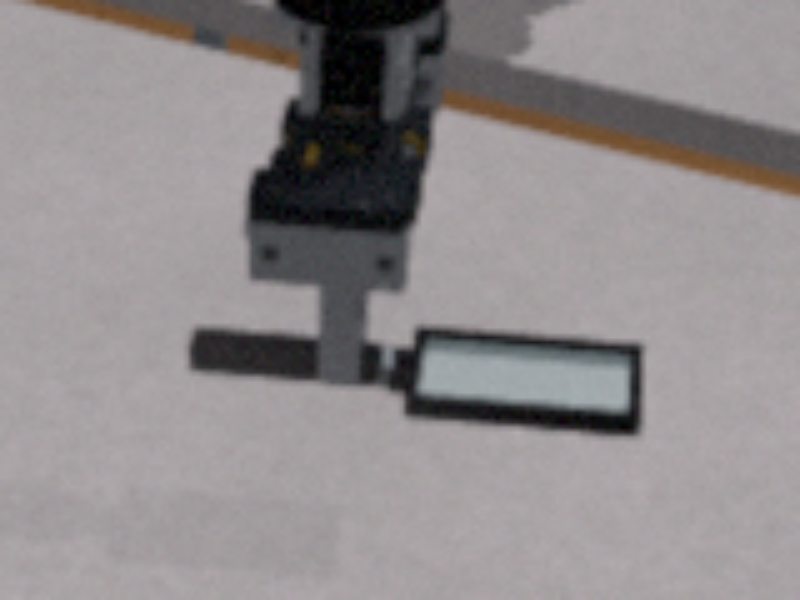

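View pics/t3.png

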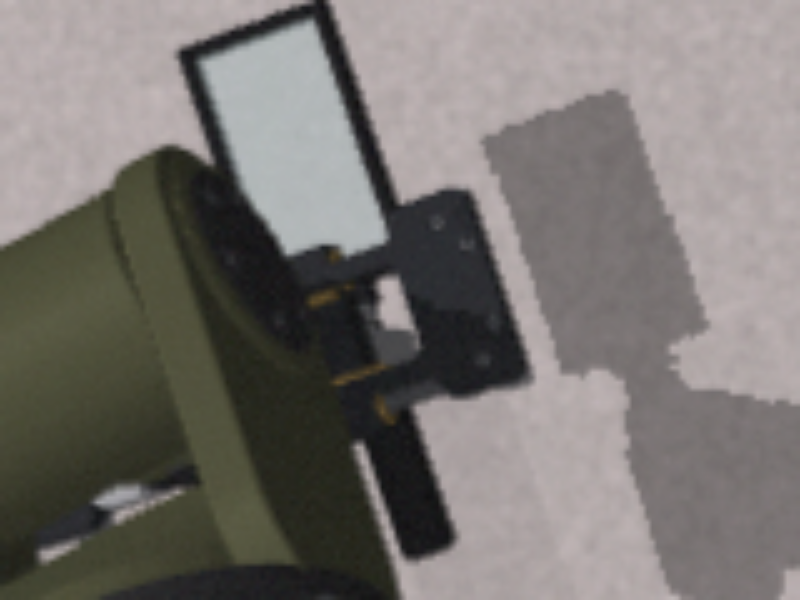

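The magnifier is off the table, apparently level, in both views. I'll measure its tilt by triangulation.

```bash
python3 - <<'E'
from h import *
s=ctrl.camera("scene");t=ctrl.camera("top")
for n,a,b in[("farL",(96.2,180.6),(368,109)),("tail L",(141.4,281.6),(278.7,106)),("farR?",(124.3,170.8),(367.4,122.5)),("tail R?",(150.8,278.8),(278.7,111))]:
    P,e=tri(t,a,s,b);print(n,P.round(4),round(e,4))
E
python3 d.py .5036 -.3494 .3 22.8
```

```text
farL [0.5773 0.3575 0.1287] 0.0018
tail L [0.3804 0.2656 0.1319] 0.0004
farR? [0.5957 0.3021 0.1315] 0.0029
tail R? [0.3869 0.2496 0.129 ] 0.0036
t 5.7333 pos [0.4508 0.2849 0.2138] rot [179.84   0.56  18.79] F [-0.38  0.14 -0.72] M [-0.03  0.03 -0.01] w 0.0194
T [-3.88 15.44 -2.07] R [ 0.04  0.14 -1.  ] q6 [ 0.5   0.36  1.66 -0.    1.13  1.74]
```

It is level to within about 1 mm over 220 mm: the far end of the frame lies 3.2 mm below the tail top, and 4 mm is nominal. Now up, then across.

```bash
python3 -m pendant '[{"rx":0,"ry":0.1,"rz":0,"tx":0,"ty":0,"tz":-0.4,"grip":1},{"rx":0,"ry":0,"rz":0,"tx":0,"ty":0,"tz":-0.7,"grip":1},{"rx":0,"ry":0,"rz":0,"tx":0,"ty":0,"tz":-0.6,"grip":1},{"rx":0,"ry":0,"rz":0,"tx":0,"ty":0.2,"tz":-0.4,"grip":1},{"rx":0,"ry":0,"rz":0,"tx":-0.1,"ty":0.4,"tz":-0.1,"grip":1},{"rx":0,"ry":0,"rz":0,"tx":-0.15,"ty":0.6,"tz":0,"grip":1},{"rx":0,"ry":0,"rz":0,"tx":-0.18,"ty":0.7,"tz":0,"grip":1},{"rx":0,"ry":0,"rz":0,"tx":-0.18,"ty":0.7,"tz":0,"grip":1}]' 45; python3 d.py .5036 -.3494 .3 22.8
```

```text
time_s: 6.4
ee_pos: [0.4597, 0.1786, 0.2941]
eef_rot: [3.137, 0.023, 0.334]
force: [0.1, 0.4, 0.1]
grip_width: 0.0197
t 6.4 pos [0.4597 0.1786 0.2941] rot [179.72   1.33  19.15] F [0.15 0.42 0.1 ] M [ 0.02 -0.04 -0.02] w 0.0197
T [-3.290e+00  1.283e+01 -1.000e-02] R [ 0.06  0.33 -0.91] q6 [ 0.3   0.19  1.68 -0.01  1.3   1.54]
```

```bash
python3 -m pendant '[{"rx":0,"ry":0.15,"rz":-0.2,"tx":-0.18,"ty":0.7,"tz":0,"grip":1},{"rx":0,"ry":0.15,"rz":-0.2,"tx":-0.18,"ty":0.7,"tz":0,"grip":1},{"rx":0,"ry":0,"rz":-0.2,"tx":-0.18,"ty":0.7,"tz":0,"grip":1},{"rx":0,"ry":0,"rz":-0.1,"tx":-0.18,"ty":0.7,"tz":0,"grip":1},{"rx":0,"ry":0,"rz":0,"tx":-0.18,"ty":0.7,"tz":0,"grip":1},{"rx":0,"ry":0,"rz":0,"tx":-0.18,"ty":0.7,"tz":0,"grip":1},{"rx":0,"ry":0,"rz":0,"tx":-0.18,"ty":0.7,"tz":0,"grip":1},{"rx":0,"ry":0,"rz":0,"tx":-0.18,"ty":0.7,"tz":0,"grip":1}]' 45; python3 d.py .5036 -.3494 .3 22.8
```

```text
time_s: 7.07
ee_pos: [0.4847, -0.0622, 0.2844]
eef_rot: [-3.14, 0.018, 0.387]
force: [0.4, 0.0, -0.0]
grip_width: 0.0198
t 7.0667 pos [ 0.4847 -0.0622  0.2844] rot [-179.9     1.05   22.19] F [ 0.4   0.   -0.04] M [ 0.02 -0.02 -0.03] w 0.0198
T [-2.28  6.83 -0.36] R [-0.03  0.26 -0.15] q6 [-0.2   0.19  1.71 -0.01  1.27  0.99]
```

```bash
python3 -m pendant '[{"rx":0,"ry":0.15,"rz":-0.1,"tx":-0.25,"ty":0.75,"tz":-0.1,"grip":1},{"rx":0,"ry":0.15,"rz":0,"tx":-0.25,"ty":0.75,"tz":-0.1,"grip":1},{"rx":0,"ry":0.1,"rz":0,"tx":-0.25,"ty":0.75,"tz":-0.1,"grip":1},{"rx":0,"ry":0,"rz":0,"tx":-0.25,"ty":0.75,"tz":0,"grip":1},{"rx":0,"ry":0,"rz":0,"tx":-0.25,"ty":0.75,"tz":0,"grip":1},{"rx":0,"ry":0,"rz":0,"tx":-0.25,"ty":0.75,"tz":0,"grip":1},{"rx":0,"ry":0,"rz":0,"tx":-0.25,"ty":0.75,"tz":0,"grip":1},{"rx":0,"ry":0,"rz":0,"tx":-0.1,"ty":0.4,"tz":0,"grip":1}]' 45;python3 -m pendant '[{"rx":0,"ry":0,"rz":0,"tx":0,"ty":0,"tz":0,"grip":1},{"rx":0,"ry":0,"rz":0,"tx":0,"ty":0,"tz":0,"grip":1}]'; python3 d.py .5036 -.3494 .2 22.8
```

```text
time_s: 7.73
ee_pos: [0.5003, -0.3132, 0.2824]
eef_rot: [-3.126, 0.002, 0.393]
force: [0.1, 1.5, -1.1]
grip_width: 0.0195
time_s: 7.9
ee_pos: [0.4995, -0.3164, 0.2782]
eef_rot: [-3.121, 0.005, 0.389]
force: [-1.0, 0.2, -1.0]
grip_width: 0.0194
t 7.9 pos [ 0.4995 -0.3164  0.2782] rot [-178.83    0.3    22.28] F [-1.01  0.2  -1.05] M [ 0.    0.02 -0.  ] w 0.0194
T [-0.21  0.84  1.94] R [-0.29  0.07 -0.13] q6 [-0.63  0.42  1.42  0.01  1.32  0.55]
```

```bash
python3 -m pendant '[{"rx":-0.15,"ry":0.05,"rz":-0.1,"tx":-0.1,"ty":0.4,"tz":0.4,"grip":1},{"rx":-0.15,"ry":0,"rz":0,"tx":-0.1,"ty":0.3,"tz":0.5,"grip":1},{"rx":0,"ry":0,"rz":0,"tx":0,"ty":0.1,"tz":0.3,"grip":1},{"rx":0,"ry":0,"rz":0,"tx":0,"ty":0,"tz":0.3,"grip":1},{"rx":0,"ry":0,"rz":0,"tx":0,"ty":0,"tz":0,"grip":1},{"rx":0,"ry":0,"rz":0,"tx":0,"ty":0,"tz":0,"grip":1},{"rx":0,"ry":0,"rz":0,"tx":0,"ty":0,"tz":0,"grip":1}]'; python3 d.py .5036 -.3494 .2 22.8
python3 - <<'E'
from h import *
s=ctrl.camera("scene");t=ctrl.camera("top")
a=cv2.convertScaleAbs(s["pixels"][270:420,140:340],alpha=1.2);cv2.imwrite("pics/s4.png",cv2.resize(a,None,fx=4,fy=4))
a=cv2.convertScaleAbs(t["pixels"][120:240,360:520],alpha=1.5);cv2.imwrite("pics/t4.png",cv2.resize(a,None,fx=5,fy=5))
E
```

```text
time_s: 8.48
ee_pos: [0.5047, -0.3431, 0.2121]
eef_rot: [-3.136, 0.004, 0.401]
force: [0.1, 0.2, -0.7]
grip_width: 0.0195
t 8.4833 pos [ 0.5047 -0.3431  0.2121] rot [-179.66    0.25   22.95] F [ 0.11  0.2  -0.74] M [-0.04  0.09 -0.  ] w 0.0195
T [-0.09  0.14  0.3 ] R [-0.09  0.06  0.04] q6 [-0.66  0.52  1.43 -0.    1.2   0.51]
```

View pics/s4.png

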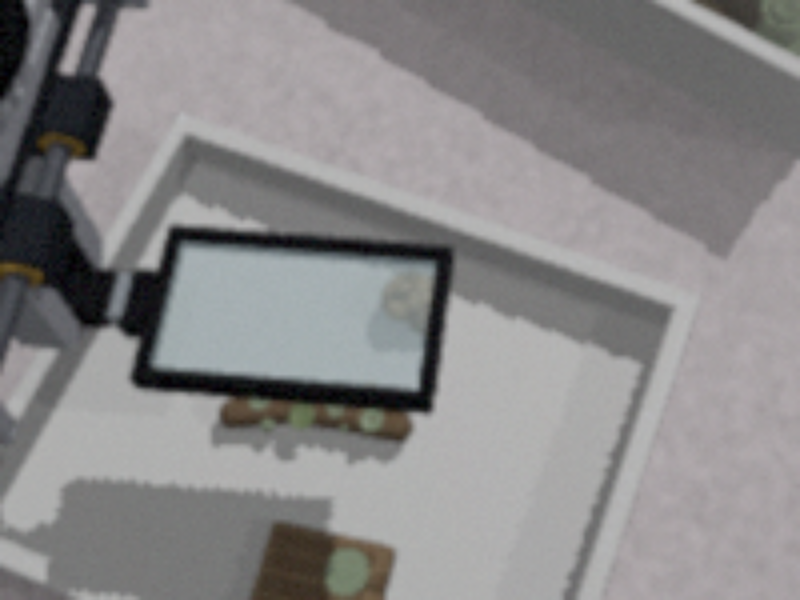

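View pics/t4.png

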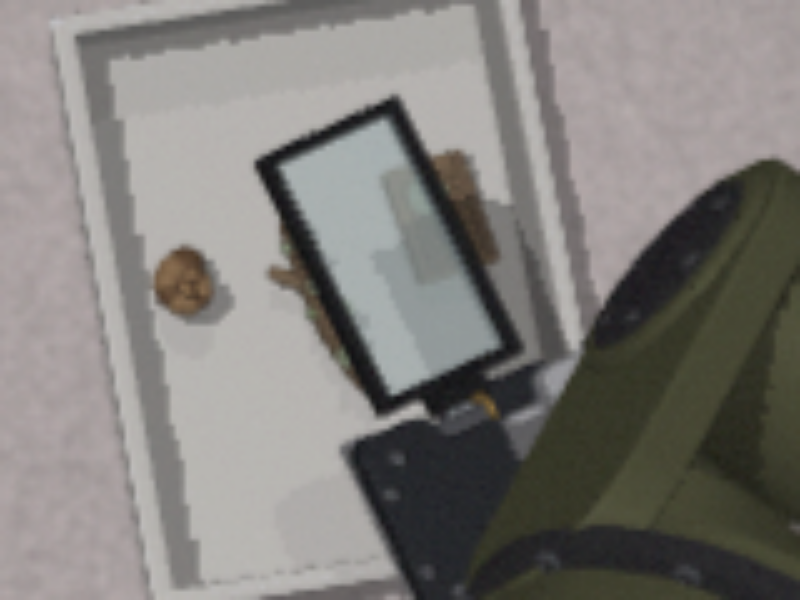

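```bash
cat > c4.py <<'E'
from h import *
from scipy.spatial.transform import Rotation as R
def run(topc,scec,tops,sces):
    s=ctrl.camera("scene");t=ctrl.camera("top");o=ctrl.get_obs()
    Ps=[]
    for a,b in zip(tops,sces):
        P,e=tri(t,np.array(a)/topc[0]+topc[1:],s,np.array(b)/scec[0]+scec[1:]);Ps.append(P);print(P.round(4),round(e,4))
    fl,fr,nr,nl=Ps;c=np.mean(Ps,0);print("centre",c,"yaw",np.degrees(np.arctan2(*(fl+fr-nl-nr)[[1,0]])),"len",np.linalg.norm(fl+fr-nl-nr)/2,"wid",np.linalg.norm(fl+nl-fr-nr)/2,"dz long/lat mm",1000*(fl+fr-nl-nr)[2]/2,1000*(fl+nl-fr-nr)[2]/2)
    M=R.from_euler("xyz",o["eef_rot"]);print("tcp",o["ee_pos"].round(4),np.degrees(o["eef_rot"]).round(2),"centre in tool",M.inv().apply(c-o["ee_pos"]).round(4))
    zt=o["ee_pos"][2]-.1002+.012
    Q=np.array([onz(t,np.array(a)/topc[0]+topc[1:],zt) for a in tops]);c=Q.mean(0);fl,fr,nr,nl=Q
    print("top-only at z",zt,c.round(4),"yaw",np.degrees(np.arctan2(*(fl+fr-nl-nr)[[1,0]])),"tool",M.inv().apply(c-o["ee_pos"]).round(4))
E
python3 - <<'E'
from c4 import *
run((5,360,120),(4,140,270),[(257,160),(398,97),(521,348),(380,413)],[(452,248),(432,403),(137,377),(170,230)])
E
```

```text
[ 0.6248 -0.2587  0.1197] 0.0005
[ 0.649  -0.3133  0.122 ] 0.0021
[ 0.5494 -0.3567  0.1221] 0.0015
[ 0.5242 -0.3037  0.1184] 0.0016
centre [ 0.58683097 -0.30809614  0.12053785] yaw 23.80469565575212 len 0.10947009550042205 wid 0.05925253019344947 dz long/lat mm 0.5921427090086195 -2.983623842489763
tcp [ 0.5048 -0.3438  0.2128] [-179.76    0.2    22.93] centre in tool [ 0.0898 -0.0005  0.0919]
top-only at z 0.12456321427283795 [ 0.586  -0.307   0.1246] yaw 23.615953926592784 tool [ 0.0895 -0.0019  0.0879]
```

In both views the lens sits at about (0.586, -0.308), roughly 90 mm ahead of the TCP, and is level. The snail shell and bark are well away from it. I'll correct sideways, then lower partway.

```bash
python3 d.py .5 -.353 .165 22.3; python3 -m pendant '[{"rx":-0.06,"ry":0.04,"rz":0.08,"tx":-0.1,"ty":0.1,"tz":0.2,"grip":1},{"rx":0,"ry":0,"rz":0.08,"tx":-0.1,"ty":0.1,"tz":0.3,"grip":1},{"rx":0,"ry":0,"rz":0,"tx":0,"ty":0,"tz":0.3,"grip":1},{"rx":0,"ry":0,"rz":0,"tx":0,"ty":0,"tz":0.2,"grip":1},{"rx":0,"ry":0,"rz":0,"tx":0,"ty":0,"tz":0,"grip":1},{"rx":0,"ry":0,"rz":0,"tx":0,"ty":0,"tz":0,"grip":1}]';python3 d.py .5 -.353 .145 22.3
```

```text
t 8.6833 pos [ 0.5048 -0.3438  0.2128] rot [-179.76    0.2    22.93] F [ 0.09  0.51 -0.66] M [-0.01 -0.02  0.  ] w 0.0191
T [-0.2   0.17  1.19] R [-0.06  0.05  0.16] q6 [-0.66  0.52  1.43 -0.    1.2   0.51]
time_s: 9.18
ee_pos: [0.4996, -0.3556, 0.1685]
eef_rot: [3.141, 0.0, 0.387]
force: [0.1, 0.2, -0.2]
grip_width: 0.0193
t 9.1833 pos [ 0.4996 -0.3556  0.1685] rot [1.7997e+02 1.0000e-02 2.2170e+01] F [ 0.1   0.19 -0.16] M [-0.05 -0.01 -0.07] w 0.0193
T [ 0.04 -0.06  0.59] R [ 0.01  0.   -0.03] q6 [-0.68  0.57  1.46 -0.    1.11  0.51]
```

```bash
python3 -m pendant '[{"rx":0,"ry":0,"rz":0,"tx":0.03,"ty":-0.05,"tz":0.15,"grip":1},{"rx":0,"ry":0,"rz":0,"tx":0,"ty":0,"tz":0.2,"grip":1},{"rx":0,"ry":0,"rz":0,"tx":0,"ty":0,"tz":0.15,"grip":1},{"rx":0,"ry":0,"rz":0,"tx":0,"ty":0,"tz":0,"grip":1},{"rx":0,"ry":0,"rz":0,"tx":0,"ty":0,"tz":0,"grip":1},{"rx":0,"ry":0,"rz":0,"tx":0,"ty":0,"tz":0,"grip":1}]';
python3 - <<'E'
from h import *
s=ctrl.camera("scene");t=ctrl.camera("top")
a=cv2.convertScaleAbs(s["pixels"][300:420,140:300],alpha=1.2);cv2.imwrite("pics/s5.png",cv2.resize(a,None,fx=5,fy=5))
a=cv2.convertScaleAbs(t["pixels"][120:240,360:520],alpha=1.5);cv2.imwrite("pics/t5.png",cv2.resize(a,None,fx=5,fy=5))
E
python3 d.py .5 -.353 .145 22.3
```

```text
time_s: 9.68
ee_pos: [0.5002, -0.3528, 0.1463]
eef_rot: [3.141, 0.0, 0.388]
force: [-0.7, -0.0, -0.8]
grip_width: 0.0195
t 9.7833 pos [ 0.5003 -0.3528  0.1466] rot [179.95   0.    22.2 ] F [ 0.1  -0.48 -1.  ] M [-0.07  0.01  0.03] w 0.0196
T [-0.01  0.    0.04] R [ 0.01  0.   -0.02] q6 [-0.67  0.6   1.48 -0.    1.07  0.51]
```

View pics/s5.png

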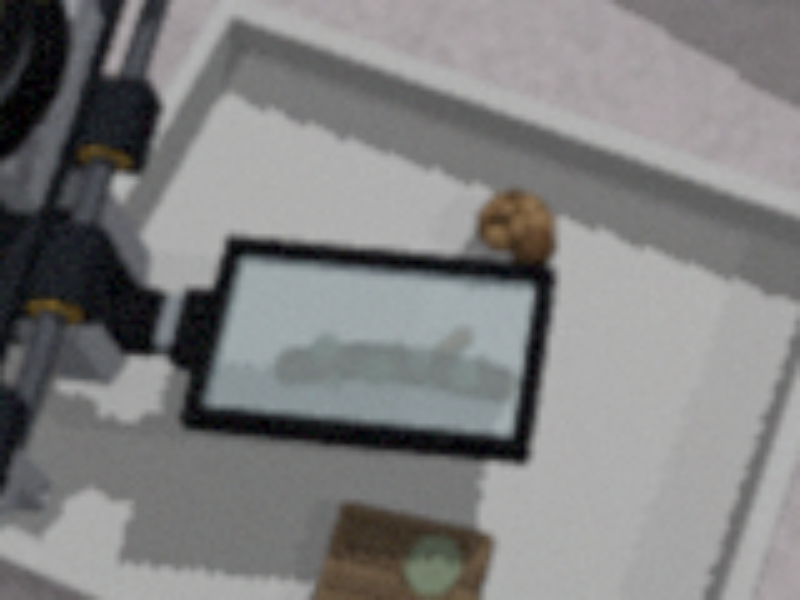

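View pics/t5.png

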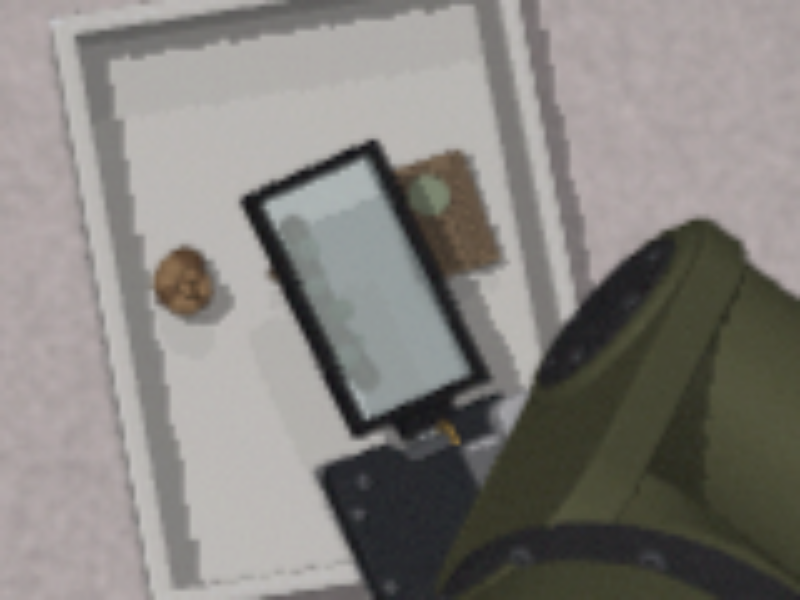

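The twig is seen through the lens in both views: scene crop (275–515, 370), top crop (293,218)–(370,388). I'll measure its centring.

```bash
python3 - <<'E'
from c4 import *
run((5,360,120),(5,140,300),[(243,202),(376,141),(491,377),(357,435)],[(552,263),(529,455),(185,420),(230,240)])
s=ctrl.camera("scene");t=ctrl.camera("top")
a=[(291,216),(371,391)];b=[(515,383),(276,366)]
P=[tri(t,np.array(p)/5+[360,120],s,np.array(q)/5+[140,300])[0] for p,q in zip(a,b)]
print("twig",P,np.mean(P,0))
Q=np.array([onz(t,np.array(p)/5+[360,120],.012) for p in a]);S=np.array([onz(s,np.array(p)/5+[140,300],.012) for p in b])
for q in(Q,S):d=q[0]-q[1];print(q.mean(0),np.degrees(np.arctan2(d[1],d[0])),np.linalg.norm(d))
L=np.array([onz(s,np.array(p)/5+[140,300],.0584) for p in [(552,263),(529,455),(185,420),(230,240)]]);print("scene-only lens",L.mean(0))
E
```

```text
[ 0.6202 -0.2697  0.0541] 0.0014
[ 0.6455 -0.3254  0.0549] 0.0027
[ 0.545  -0.3684  0.0566] 0.0018
[ 0.5212 -0.314   0.0536] 0.0002
centre [ 0.58297707 -0.31937152  0.05480818] yaw 23.630509341403105 len 0.10886186221488325 wid 0.0602837657378557 dz long/lat mm -0.6037292413929307 -1.8877832155897167
tcp [ 0.5003 -0.3529  0.1467] [179.94  -0.    22.2 ] centre in tool [0.0892 0.0001 0.0919]
top-only at z 0.05848602267197381 [ 0.5819 -0.3187  0.0585] yaw 23.690800981105813 tool [ 0.0885 -0.0009  0.0882]
twig [array([ 0.62053421, -0.30011093,  0.01632153]), array([ 0.54406195, -0.33325547,  0.01136139])] [ 0.58229808 -0.3166832   0.01384146]
[ 0.58209007 -0.31770339  0.012     ] 22.29542481522829 0.08326938222039464
[ 0.58244395 -0.31578491  0.012     ] 24.51064959037055 0.08281701811737834
scene-only lens [ 0.58469832 -0.31970347  0.0584    ]
```

```bash
python3 d.py .4993 -.351 .1458 22.2; python3 -m pendant '[{"rx":0,"ry":0,"rz":0,"tx":0,"ty":-0.05,"tz":0.03,"grip":1},{"rx":0,"ry":0,"rz":0,"tx":0,"ty":0,"tz":0,"grip":1},{"rx":0,"ry":0,"rz":0,"tx":0,"ty":0,"tz":0,"grip":1},{"rx":0,"ry":0,"rz":0,"tx":0,"ty":0,"tz":0,"grip":1},{"rx":0,"ry":0,"rz":0,"tx":0,"ty":0,"tz":0,"grip":1},{"rx":0,"ry":0,"rz":0,"tx":0,"ty":0,"tz":0,"grip":1},{"rx":0,"ry":0,"rz":0,"tx":0,"ty":0,"tz":0,"grip":1},{"rx":0,"ry":0,"rz":0,"tx":0,"ty":0,"tz":0,"grip":1}]';python3 d.py .4993 -.351 .1458 22.2
python3 - <<'E'
from h import *
s=ctrl.camera("scene");t=ctrl.camera("top");print(ctrl.get_obs()["joint_vel"].round(4))
a=cv2.convertScaleAbs(s["pixels"][300:420,140:300],alpha=1.2);b=cv2.convertScaleAbs(t["pixels"][120:240,360:520],alpha=1.5)
cv2.imwrite("pics/f.png",cv2.resize(np.hstack([a,b]),None,fx=2.5,fy=2.5))
E
python3 d.py .4993 -.351 .1458 22.2
```

```text
t 9.9833 pos [ 0.5002 -0.3529  0.1466] rot [179.95   0.    22.19] F [-0.6   0.36 -1.2 ] M [0.03 0.08 0.  ] w 0.0192
T [-0.   -0.05  0.02] R [ 0.01  0.   -0.  ] q6 [-0.67  0.6   1.48 -0.    1.07  0.51]
time_s: 10.65
ee_pos: [0.4995, -0.3509, 0.1457]
eef_rot: [3.14, -0.0, 0.387]
force: [0.1, 0.2, -0.9]
grip_width: 0.0194
t 10.65 pos [ 0.4995 -0.3509  0.1457] rot [ 1.7992e+02 -2.0000e-02  2.2190e+01] F [ 0.11  0.19 -0.89] M [-0.07  0.01 -0.02] w 0.0194
T [-0.  0. -0.] R [ 0.02 -0.   -0.  ] q6 [-0.67  0.6   1.48 -0.    1.06  0.51]
[0.0008 0.0007 0.0013 0.0018 0.0009 0.0006]
t 10.75 pos [ 0.4995 -0.3509  0.1457] rot [ 1.7992e+02 -2.0000e-02  2.2190e+01] F [-0.22  0.12 -0.  ] M [-0.03 -0.    0.04] w 0.0195
T [-0.  0. -0.] R [ 0.02 -0.   -0.  ] q6 [-0.67  0.6   1.48 -0.    1.06  0.51]
```

View pics/f.png

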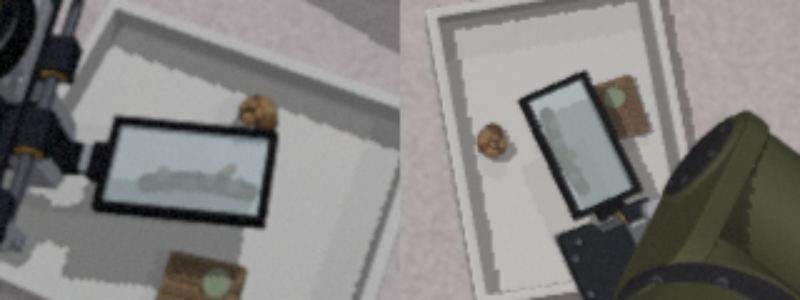

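The arm is still, and the triangulated lens and twig centres agree within 1–2 mm. In the top view the twig sits left of the lens middle because of the oblique view: about 14 mm of parallax is expected.

```bash
python3 -c "
from station import ctrl
print(ctrl.hand_in())"
```

```text
the job is handed in; nothing more can be done
None
```

I gripped the magnifier by its handle at 45 N, carried it over the collecting tray, and handed in at about 10.8 s while still holding it over the twig. While carrying, I kept its underside roughly 70 mm or more above the highest branch.

- **Centring and direction:** I triangulated the lens and twig centres from both views, then made a last 2–3 mm correction. That should leave them within 1–2 mm of each other, and the long sides within about 1°. I didn't triangulate again after the correction. In the last scene picture the whole twig shows through the lens.
- **Height:** From the arm's position, the lens underside is about 25.5 mm above the twig's top, using the stated 16 mm twig on a 4 mm tray floor.
- **Stillness and contact:** Joint speeds were about 0.001 rad/s and outside force was about 1 N or less. The trays and specimens looked unmoved.

Some checks disagreed:
- **Heights:** Two-view heights came out about 3–4 mm low for the frame (already about 3 mm low when it lay on the table) and 2 mm high for the twig. I relied on the arm's position and that known offset instead.
- **Twig angle:** The two cameras gave 22.3° and 24.5°, so I used the middle.
- **Lens position in the grip:** It measured 89 mm ahead of the tool point in the grip, against 84 mm expected from the pick-up, so I used the camera reading.
- **Sideways level:** The images suggested 2–3 mm of sideways tilt across the lens. I put that down to poorly visible corners, because the tool itself read level to 0.1°.

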